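# Hold a hardwood block home against the jig's sprung plunger

## Task

Lay the small hardwood block flat and lengthwise between the rails of the stop jig, short of its sprung plunger; then slide it along the bed against the plunger until its end butts firmly on the steel stop plate, without ramming it, and hold it there: the plunger would throw it back, so the program finishes with the robot still pressing the block home. Keep the arm clear of the bulbs that hang low over the desk and leave the sanding block, the round tin and the bowl where they stand.

Things in the scene. Friction and masses are not known exactly. Their poses are not given: they have to be found in the camera images.
- wood_block: loose plain brown hardwood block with a groove along its top, a cuboid 30 (x) x 75 (y) x 22 (z) mm, about 60 g. Origin: centre of its underside; y runs along its length (either end may lead). The other block near the work, wider and two-toned (cork above, dark abrasive paper below), is the sanding block.
- jig: stop jig screwed to the desk (place and yaw vary): aluminium bed 170 (x) x 66 (y) x 8 (z) mm with two low steel rails along x. Origin: centre of the bed's underside, on the desk; +x along the channel towards the plunger, z up. Bed top at z = 8 mm, stop face at x = +40 mm, plunger's tip at x = +26 mm when out. Behind the stop plate a grey housing, 44 mm wide, up to z = 38 mm.
- channel (a point): point on the bed's top midway between the rails: jig x = -26.5, y = 0, z = 8 mm; axes as the jig's. Rails: jig x from -68 to +36 mm, inner faces at y = +-18.5 mm (channel 37 mm wide), each 7 mm wide, tops 14 mm above the desk (6 mm above the bed): fingers that hold the block by its long sides must stay above them.
- stop_plate: steel stop plate, fixed on the jig: 8 (x) x 56 (y) x 32 (z) mm upright across the channel's end, top 40 mm above the desk. Origin: middle of the lower edge of the face that looks at the channel (the hard stop), 8 mm above the desk; axes as the jig's.
- stop_face (a point): the point of the stop face on the plunger's axis: jig x = +40 mm, y = 0, 19 mm above the desk; axes as the jig's. With the block home, the block's centre is 37.5 mm short of it.
- plunger (a joint): travel (m) of the sprung plunger, a round brass pin of 11 mm diameter that juts 14 mm out of the stop plate towards the channel, axis 19 mm above the desk: 0 = fully out, 0.014 = pushed in level with the stop face. The spring pushes back with 3 N at 0, rising by 0.4 N per mm to 8.6 N at 0.014; it never latches.
- plunger_tip (a point): middle of the plunger's flat tip, moves with it along the jig's x; axes as the jig's.
- lamp_mark (a point): unmarked point on the desk near the jig, to locate two bare rigid lamp bulbs (diameter 62, height 78 mm) that hang still over the desk: the lowest point of one is 67 mm nearer in x, 23 mm farther right (-y) and 0.56 m above this point; that of the other is over the robot's base, at x = 0.06, y = -0.035, z = 0.62 m. Keep wrist, forearm and elbow clear.
- sanding_block: bystander: sanding block 40 x 70 x 26 mm, cork above, dark abrasive paper below. Origin: centre of its underside.
- round_tin: bystander: round white tin, diameter 60, height 24 mm. Origin: centre of its underside.
- rinse_bowl: bystander: small white bowl, diameter about 72, height 35 mm. Origin: centre of its underside.
Things that resemble listed ones, but are neither listed nor needed, are in the scene too. What is shaped like the wood_block but blue is not meant.

How it is judged:
By the outcome, as a careful person would: the job done as asked, in the order asked, and still so for the second after the job is handed in, while the arm keeps its last pose, push and grip.
It also fails if it takes over 48 s, if anything falls off the work surface, if the arm or the gripper's body presses on something with over 40 N, if the wrist force passes 120 N, or if a joint passes its speed limit or range.

## Robot

A 6-joint arm with a two-finger parallel gripper is mounted at the origin on the work surface; the furniture and walls round the work are solid. World frame = base frame: x ahead of the robot, y to its left, z up, the work surface at z = 0. Lengths are in mm, angles in rad, forces in N, time in s.
With the tool pointing down it reaches from about 300 to 775 mm from the base axis. Payload 14.6 kg.
Tool frame: the origin (TCP) lies midway between the tips of the shut fingers; the grasp point (between the pads) lies 19 mm behind it (manip.hold_point_z is the distance from the TCP to the grasp point, in mm); z points along the fingers, y is the direction in which the jaws open and shut (so a half turn about z gives the same grasp; the last joint's range is limited). The gripper opens to 94 mm and grips with 3 to 60 N. Pads are 16 mm wide; open, the fingers measure 119 mm over their backs; the gripper's body (75 mm by 177 mm) begins 78 mm behind the grasp point.
Start: joints at [0.608, 0.3, 1.521, -0, 1.321, -0.067], TCP at [429.383, 343.686, 205.446] pointing down, gripper open.
Joint ranges: [-3.03, 3.03], [-0.79, 2.21], [0.23, 2.52], [-1.04, 4.18], [0, 3.07], [-2.55, 2.55]. Speed limits (rad/s): [2.22, 2.22, 2.57, 3.14, 3.14, 3.14].

## Interface

Orientations are given as [roll, pitch, yaw] about the fixed x, y, z axes, in that order (R = Rz(yaw) Ry(pitch) Rx(roll)).
In Python, from cell import manip gives the robot as it stands.
- The arm moves only by the shell command python3 -m crank 'ROWS' [OPENING] [FORCE]. ROWS is JSON, a list of rows, each an object with "offset": the shift along the world's x, y, z in m, a list of three; "spin": the turn about the world's z in degrees. In form: [{"offset": [dx, dy, dz], "spin": spin}, ...]. A call has exactly 8 rows; each row is the pose to reach, as a shift and turn from the pose measured when the call began; what a row does not reach only later rows make up. A row lasts 1/12 s, in which the tool goes at most 41.7 mm and 7.16 degrees, less where a joint would pass 70% of its speed; a pose out of reach is approached as far as the arm can. A call with a gripper value outside its range is refused whole. OPENING is the opening, from 0 (shut) to 1 (fully open), set as the call begins (- or left out, the last holds). The fingers move at their own pace and stop on an object; FORCE is the grip in N (left out, the last holds). Time passes only in rows, so rows that repeat a pose let the fingers close, or fill a call up. It gives the time, the measured TCP pose, the force and the opening at its end, in the units of the state.
- manip.read_state(): the state, without advancing time (a new reading comes with each control period).
- manip.camera(name): name is "side" or "top"; returns a dict with "pixels" (384x512x3 uint8, red, green, blue), "fx", "fy", "cx", "cy" (pixels), "k1" (the pictures are not rectified: a ray, as slopes to the right and down, at radius r is drawn at 1 + k1 r^2 times it, then the intrinsics apply), "extrinsics" (4x4, takes a point from world to camera coordinates). Camera axes: x right, y down, z forward; pixel columns grow to the right and rows downward; lengths in mm; the calibration is good to about 2 mm. A picture is of the moment at which its call begins. There is no depth.
- manip.sign_off(): hands the job in, once; it reports no verdict.
Trained networks look in a picture, given as the dict that the camera call returned (one of the last four; its "shot" number tells which), for a name from the list of things; names that differ only in an ending like _2 or _b are one class to them, and where a whole thing is asked for, a point or a joint stands for the part that bears it (a point fixed in the world has none). Each returns a list of dicts, best first, with "conf" (0 to 1); they miss things now and then, are a little off and sometimes report something else, mostly with a low value. They report only what shows in the picture. A call takes as long as a camera call. They do not tell look-alikes from the thing itself.
- manip.search_frame(picture, name): "location" ([x, y, z] in mm, in world coordinates, good to about 4 mm: the middle of the surface that is visible of it).
- manip.masks_of(picture, name): "mask" (384x512 bool, what is visible of it).
The state is a dict: "clock": time; "joints": joint angles; "qd": joint speeds; "effort": joint torques, N m; "eef_pos": TCP position; "eef_rot": TCP orientation; "wrist_force": force on the tool from outside, world axes, zero at the start; "moment": the same for the moment, N m; "finger_gap": finger opening in mm.
Only numpy, scipy, OpenCV 4.12 (cv2) and the standard library are available. Lean on these libraries where they do the work, as an engineer would, in place of code of your own. Each camera call takes 0.05 s, during which the arm holds its last target. There are 200 camera calls.

## Working session

There is one attempt and no reset: what is moved stays moved. The work goes in short steps, Python scripts to look and compute and a shell command to move; the robot and the scene stay as the last step left them, time stands still between calls to the robot, and variables do not carry over. Pictures are saved under pics/ and viewed, about 8 in all and at most 12, crops included, and the job is handed in when it is done.

```bash
mkdir -p pics
cat > h.py <<'E'
import numpy as np, cv2
from cell import manip
def snap(n,f=None,crop=None,s=1):
    c=manip.camera(n)
    if f: 
        p=c["pixels"][:,:,::-1]
        if crop: p=p[crop[1]:crop[3],crop[0]:crop[2]]
        cv2.imwrite("pics/"+f,cv2.resize(p,None,fx=s,fy=s,interpolation=cv2.INTER_CUBIC))
    return c
def proj(c,P):
    P=np.atleast_2d(P).astype(float);E=np.array(c["extrinsics"]);q=P@E[:3,:3].T+E[:3,3];a=q[:,:2]/q[:,2:]
    a=a*(1+c["k1"]*(a**2).sum(1,keepdims=True));return a*[c["fx"],c["fy"]]+[c["cx"],c["cy"]]
def unproj(c,uv,z):
    uv=np.atleast_2d(uv).astype(float);d=(uv-[c["cx"],c["cy"]])/[c["fx"],c["fy"]];a=d.copy()
    for _ in range(20): a=d/(1+c["k1"]*(a**2).sum(1,keepdims=True))
    E=np.array(c["extrinsics"]);R=E[:3,:3];o=-R.T@E[:3,3];r=np.c_[a,np.ones(len(a))]@R
    return o+r*((z-o[2])/r[:,2])[:,None]
E
python3 - <<'E'
from h import *
for n in("top","side"):
    c=snap(n,n+"0.png",s=1.5)
    E=np.array(c["extrinsics"]);print(n,c["k1"],c["fx"],-E[:3,:3].T@E[:3,3])
    for o in("wood_block","jig","stop_plate","plunger_tip","channel","stop_face","sanding_block","round_tin","rinse_bowl","lamp_mark"):
        for d in manip.search_frame(c,o)[:4]: print(o,np.round(d["location"]),round(d["conf"],2),proj(c,d["location"]).round()[0])
s=manip.read_state();print(s)
E
```

```text
top -0.12819781760060228 498.371152061379 [ 374.15845558   88.10022382 1160.60333275]
wood_block [592. 221.  25.] 0.85 [198. 171.]
wood_block [612. 117.  18.] 0.57 [243. 164.]
jig [468. 206.   7.] 0.8 [203. 226.]
plunger_tip [446. 123.  24.] 0.42 [238. 236.]
channel [466. 204.  11.] 0.65 [204. 226.]
stop_face [466. 204.   5.] 0.56 [204. 226.]
stop_face [456. 166.  43.] 0.49 [219. 230.]
sanding_block [579.   4.  23.] 0.74 [291. 179.]
round_tin [634. -85.  22.] 0.67 [329. 157.]
rinse_bowl [ 488. -138.   12.] 0.7 [351. 220.]Traceback (most recent call last):
  File "<stdin>", line 6, in <module>
ValueError: it knows: channel, jig, plunger, plunger_tip, rinse_bowl, round_tin, sanding_block, stop_face, stop_plate, wood_block
```

Run:
```python
from h import *
for n in("side",):
    c=snap(n,n+"0.png",s=1.5)
    E=np.array(c["extrinsics"]);print(n,c["k1"],c["fx"],-E[:3,:3].T@E[:3,3])
    for o in("wood_block","jig","stop_plate","plunger_tip","channel","stop_face","sanding_block","round_tin","rinse_bowl"):
        for d in manip.search_frame(c,o)[:4]: print(o,np.round(d["location"]),round(d["conf"],2),proj(c,d["location"]).round()[0])
    print(proj(c,[60,-35,620]))
s=manip.read_state();print(s)
```

```text
side -0.006999098910063092 463.843290411026 [484.3103216  963.60449509 629.56291728]
wood_block [594. 232.  21.] 0.88 [217. 240.]
wood_block [608. 128.  25.] 0.64 [217. 209.]
jig [466. 215.   8.] 0.65 [279. 242.]
stop_plate [454. 166.  32.] 0.68 [286. 219.]
plunger_tip [454. 169.  27.] 0.64 [286. 222.]
channel [468. 216.   5.] 0.78 [279. 244.]
stop_face [470. 216.   6.] 0.82 [278. 243.]
sanding_block [579.  18.  27.] 0.58 [234. 182.]
round_tin [633. -73.  22.] 0.73 [216. 164.]
round_tin [451. 172.  22.] 0.41 [287. 225.]
[[ 524.18668813 -105.37487231]]
{'clock': 1.0, 'joints': array([ 6.08403100e-01,  2.99876709e-01,  1.52098609e+00, -1.42154779e-05,
        1.32069576e+00, -6.66177993e-02]), 'qd': array([-6.76831142e-05, -1.20993940e-04,  8.36118187e-04, -1.18636415e-03,
       -6.22875209e-04,  6.98585761e-04]), 'effort': array([ 2.82751236e-03, -5.31657636e+01, -3.52920449e+01,  7.09594041e-02,
        2.12582719e-02,  4.66515667e-05]), 'eef_pos': array([429.38971861, 343.68811149, 205.46425361]), 'eef_rot': array([3.14155955e+00, 1.60123838e-05, 2.24582074e+00]), 'wrist_force': array([-0.16104639, -0.24842244, -0.20506617]), 'moment': array([0.0156684 , 0.005148  , 0.03229511]), 'finger_gap': 93.95104571220982}
```

View pics/top0.png

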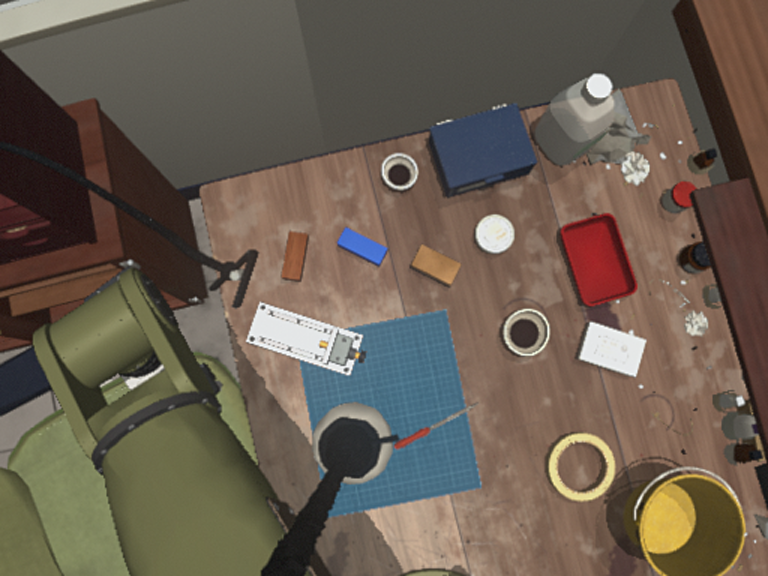

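View pics/side0.png

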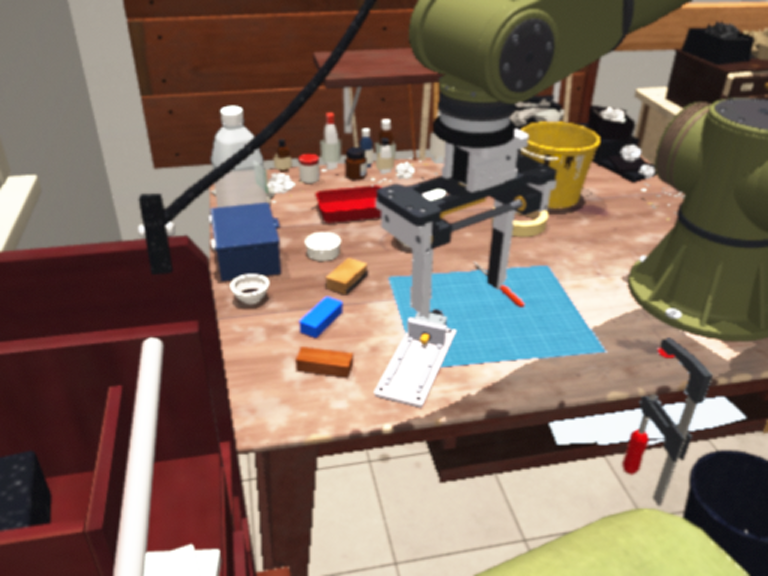

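Top view (768 px scale): the brown block is at (295,256), a blue look-alike at (362,246), the cork sanding block at (436,265) and the jig at (305,338) with its stop at the right end. A bulb hangs at (352,447). The brown one fits wood_block. I'll enlarge it to confirm and measure.

Run:
```python
from h import *
c=snap("top","crop1.png",(150,130,320,260),4.5)
cs=snap("side")
for n,z in(("wood_block",22),("jig",8),("stop_plate",40),("plunger",19),("sanding_block",26)):
  for d in manip.masks_of(c,n)[:2]:
    m=d["mask"].astype(np.uint8);k=cv2.findContours(m,0,1)[0];k=max(k,key=cv2.contourArea)[:,0]
    w=unproj(c,k,z)[:,:2].astype(np.float32)
    r=cv2.minAreaRect(w);b=cv2.boxPoints(r)
    e=max(b[1]-b[0],b[2]-b[1],key=np.linalg.norm)
    print(n,round(d["conf"],2),m.sum(),np.round(r[0],1),np.round(r[1],1),"long axis deg",np.degrees(np.arctan2(e[1],e[0])).round(1)%180, k.mean(0).round())
b=unproj(c,[[235,298]],600);print("bulb",b, proj(cs,b))
```

```text
wood_block 0.62 464 [612.  120.4] [77.6 33.8] long axis deg 64.1 [242. 164.]
wood_block 0.57 471 [595.2 224.1] [36.8 77. ] long axis deg 171.4 [196. 170.]
jig 0.91 2061 [464.9 200.5] [183.1  68.3] long axis deg 73.9 [205. 226.]
jig 0.7 425 [598.3 227.2] [32.3 77.6] long axis deg 171.2 [196. 170.]
stop_plate 0.52 67 [442.5 116.7] [14.3 17.5] long axis deg 136.3 [241. 237.]
stop_plate 0.44 89 [455.3 164.9] [ 8.5 54.8] long axis deg 162.3 [220. 230.]
sanding_block 0.9 552 [583.8   7.9] [70.4 42.2] long axis deg 64.2 [290. 177.]
sanding_block 0.29 38 [441.1 119.2] [11.4  9.1] long axis deg 1.3 [240. 237.]
bulb [[339.89033349 107.44489567 600.        ]] [[376.57629032 -91.78860615]]
```

View pics/crop1.png

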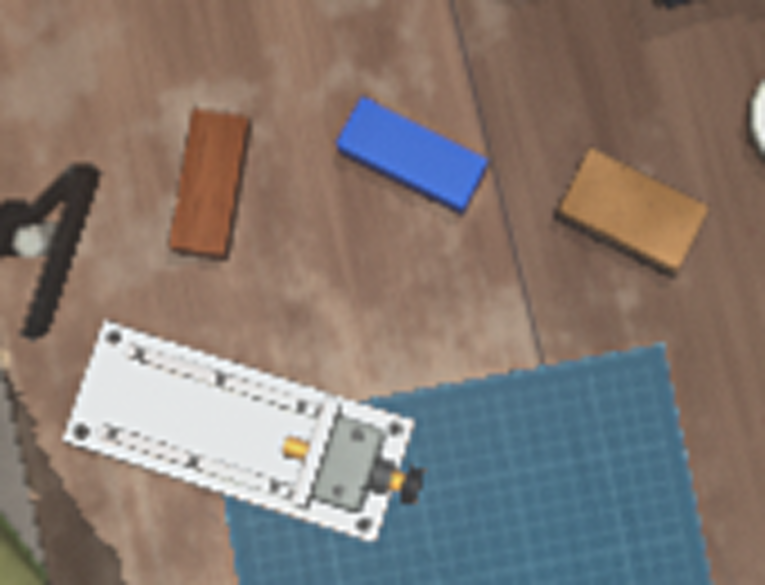

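The crop confirms it: wood_block is the plain brown block at crop (209,184), and the cork two-tone block at (630,212) is the sanding block. Next I'll refine the poses from the corners, locate the wrist height and check whether kinematics are available.

Run:
```python
from h import *
c=manip.camera("top");cs=manip.camera("side")
f=lambda L,z: unproj(c,np.array(L)/4.5+[150,130]-0.4,z)[:,:2]
j=f([(106,322),(65,440),(376,543),(413,418)],8);print(j.round(1),j.mean(0))
x=(j[2]+j[3]-j[0]-j[1])/2;print("len",np.linalg.norm(x),"w",np.linalg.norm(j[0]-j[1]),"yaw",np.degrees(np.arctan2(x[1],x[0])))
y=(j[3]+j[0]-j[1]-j[2])/2;print(np.degrees(np.arctan2(y[1],y[0])))
b=f([(193,108),(249,117),(226,258),(170,247)],22);print(b.round(1),b.mean(0))
e=(b[0]+b[1]-b[2]-b[3])/2;print(np.linalg.norm(e),np.degrees(np.arctan2(e[1],e[0])))
print("block side", [np.round(np.mean(np.argwhere(d["mask"]),0)[::-1]) for d in manip.masks_of(cs,"wood_block")[:2]], proj(cs,[*b.mean(0),15]))
print([a for a in dir(manip) if a[0]!='_'])
for z in range(350,700,50): print(z,proj(cs,[429,344,z])*1.5,proj(c,[429,344,z])*1.5)
# bulb size: dark-free check
print(unproj(c,[[234.7,298]],590))
```

```text
[[523.5 278.3]
 [461.6 297.1]
 [412.4 134.8]
 [477.  117.4]] [468.61191469 206.88812968]
len 168.55911516221224 w 64.72696281548237 yaw -106.50065187664472
-15.943051481305128
[[635.  235.5]
 [630.8 206.1]
 [556.3 215.3]
 [561.4 244.5]] [595.87044023 225.38389289]
74.61507216328323 -7.001679435600457
block side [array([214., 211.]), array([216., 241.])] [[216.75411119 240.30793309]]
['Unreachable', 'camera', 'hold_point_z', 'masks_of', 'read_state', 'search_frame', 'sign_off']
350 [[471.12654109 176.41552462]] [[147.94545152 344.61063382]]
400 [[475.59796478 126.30330278]] [[133.29739691 340.93774487]]
450 [[480.46682804  71.66351346]] [[116.71031726 336.76252446]]
500 [[485.78706248  11.8701316 ]] [[ 97.78257404 331.97665426]]
550 [[491.62245623 -53.82001843]] [[ 75.99787497 326.43917487]]
600 [[ 498.04889226 -126.29477169]] [[ 50.68396293 319.96371172]]
650 [[ 505.15717083 -206.62172368]] [[ 20.95444154 312.29961489]]
[[339.27130014 108.12881893 590.        ]]
```

Run:
```python
from h import *
c=manip.camera("top");cs=manip.camera("side")
def tri(a,b):
    P=[unproj(c,[a],z)[0] for z in(0,300)];Q=[unproj(cs,[b],z)[0] for z in(0,300)]
    u=P[1]-P[0];v=Q[1]-Q[0];A=np.c_[u,-v];s=np.linalg.lstsq(A,Q[0]-P[0],rcond=None)[0]
    return (P[0]+s[0]*u).round(),(Q[0]+s[1]*v).round()
print(tri((157,181),(105,153)))   # junction
print(tri((166,168),(103,130)),tri((160,203),(107,180)))
print(tri((225,200),(287,222)))
```

```text
(array([533., 275., 227.]), array([749., 338., 276.]))
(array([554., 254., 252.]), array([756., 313., 303.])) (array([496., 275., 189.]), array([748., 353., 235.]))
(array([525., 155.,  34.]), array([451., 166.,  25.]))
```

Run:
```python
from h import *
c=manip.camera("top");cs=manip.camera("side")
for z in range(0,1000,100):
    P=unproj(c,[(157,181)],z)[0]; Q=unproj(cs,[(105,153)],z)[0]
    print(z,P.round(),(proj(cs,P)*1.5).round(),"|",Q.round(),(proj(c,Q)*1.5).round())
```

```text
0 [572. 320.   0.] [[335. 418.]] | [ 955. -150.    0.] [[528.  53.]]
100 [555. 300. 100.] [[349. 347.]] | [880.  27. 100.] [[427.  64.]]
200 [538. 280. 200.] [[364. 269.]] | [806. 204. 200.] [[302.  81.]]
300 [521. 260. 300.] [[380. 184.]] | [731. 381. 300.] [[149. 102.]]
400 [504. 240. 400.] [[398.  89.]] | [656. 558. 400.] [[-34. 133.]]
500 [487. 220. 500.] [[419. -17.]] | [581. 735. 500.] [[-239.  174.]]
600 [470. 200. 600.] [[ 441. -136.]] | [506. 911. 600.] [[-407.  228.]]
700 [453. 180. 700.] [[ 467. -269.]] | [ 432. 1088.  700.] [[-287.  285.]]
800 [436. 160. 800.] [[ 496. -420.]] | [ 357. 1265.  800.] [[1296.  257.]]
900 [419. 140. 900.] [[ 529. -592.]] | [ 282. 1442.  900.] [[11585.  -544.]]
```

The black T shape near the top camera is at z > 480, so I'll stay low. I'll descend before swinging under the bulb.

```bash
python3 -m crank '[{"offset":[0,0,-0.02],"spin":0},{"offset":[0,0,-0.045],"spin":0},{"offset":[0,0,-0.075],"spin":4},{"offset":[0,0,-0.1],"spin":10},{"offset":[0,0,-0.12],"spin":16},{"offset":[0,0,-0.13],"spin":22},{"offset":[0,0,-0.13],"spin":28},{"offset":[0,0,-0.13],"spin":32}]' ; python3 -c "
from h import *
s=manip.read_state();print(s['joints'],s['eef_pos'],s['eef_rot'])"
```

```text
clock: 2.37
eef_pos: [429.1, 343.5, 74.6]
eef_rot: [-3.14, -0.001, 2.81]
wrist_force: [0.8, 0.2, 1.2]
finger_gap: 93.9
[ 6.08385016e-01  4.42857279e-01  1.65179219e+00 -6.83693230e-06
  1.04850503e+00 -6.30823852e-01] [429.07363627 343.45844916  74.57934745] [-3.14032790e+00 -9.16412523e-04  2.81000803e+00]
```

```bash
python3 -m crank '[{"offset":[0,0,-0.025],"spin":4},{"offset":[0.02,-0.014,-0.035],"spin":8},{"offset":[0.05,-0.035,-0.035],"spin":12},{"offset":[0.083,-0.059,-0.035],"spin":12},{"offset":[0.117,-0.083,-0.035],"spin":12},{"offset":[0.145,-0.103,-0.035],"spin":12},{"offset":[0.162,-0.115,-0.035],"spin":12},{"offset":[0.167,-0.118,-0.035],"spin":12}]' ; python3 -c "
from h import *
s=manip.read_state();print(s['joints'],s['eef_pos'],s['eef_rot'])
snap('side','s2.png',(100,60,420,300),2.4);snap('top')"
```

```text
clock: 3.03
eef_pos: [598.3, 223.0, 39.3]
eef_rot: [-3.14, -0.0, 3.017]
wrist_force: [-0.8, -0.5, 0.4]
finger_gap: 94.0
[ 2.99881766e-01  6.63618457e-01  1.39377179e+00 -1.18515901e-03
  1.08511850e+00 -1.14528891e+00] [598.30267757 223.01200353  39.32490929] [-3.14026020e+00 -4.02236239e-04  3.01652046e+00]
```

View pics/s2.png

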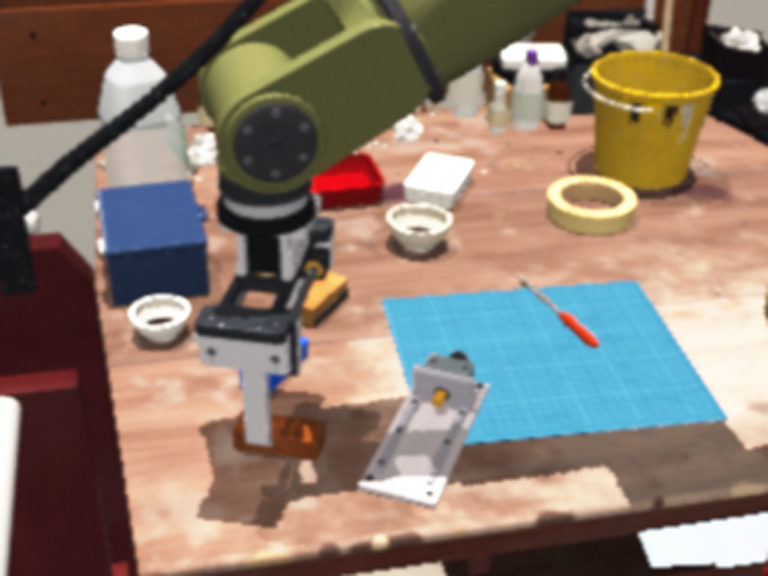

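The gripper sits over the brown block, with its finger at crop (258,405) and the block at (280,435). The forearm is clear. I'll descend and grip.

```bash
python3 -m crank '[{"offset":[-0.001,0.001,-0.005],"spin":0},{"offset":[-0.002,0.002,-0.013],"spin":0},{"offset":[-0.002,0.002,-0.022],"spin":0},{"offset":[-0.002,0.002,-0.027],"spin":0},{"offset":[-0.002,0.002,-0.029],"spin":0},{"offset":[-0.002,0.002,-0.029],"spin":0},{"offset":[-0.002,0.002,-0.029],"spin":0},{"offset":[-0.002,0.002,-0.029],"spin":0}]'
python3 -m crank '[{"offset":[0,0,0],"spin":0},{"offset":[0,0,0],"spin":0},{"offset":[0,0,0],"spin":0},{"offset":[0,0,0],"spin":0},{"offset":[0,0,0],"spin":0},{"offset":[0,0,0],"spin":0},{"offset":[0,0,0],"spin":0},{"offset":[0,0,0],"spin":0}]' 0 40
```

```text
clock: 3.8
eef_pos: [594.5, 227.1, 10.5]
eef_rot: [-3.14, -0.001, 3.018]
wrist_force: [-0.3, -0.0, -0.6]
finger_gap: 94.1
clock: 4.47
eef_pos: [594.5, 227.1, 10.5]
eef_rot: [-3.14, -0.001, 3.018]
wrist_force: [-0.1, 0.2, -0.1]
finger_gap: 44.0
```

```bash
python3 -m crank '[{"offset":[0,0,0],"spin":0},{"offset":[0,0,0],"spin":0},{"offset":[0,0,0],"spin":0},{"offset":[0,0,0],"spin":0},{"offset":[0,0,0],"spin":0},{"offset":[0,0,0],"spin":0},{"offset":[0,0,0],"spin":0},{"offset":[0,0,0],"spin":0}]' 0 40
python3 -m crank '[{"offset":[0,0,0.004],"spin":0},{"offset":[0,0,0.010],"spin":0},{"offset":[0,0,0.018],"spin":0},{"offset":[0,0,0.024],"spin":0},{"offset":[0,0,0.028],"spin":0},{"offset":[0,0,0.03],"spin":0},{"offset":[0,0,0.03],"spin":0},{"offset":[0,0,0.03],"spin":0}]'
python3 - <<'E'
from h import *
s=manip.read_state();p=s["eef_pos"];print(s["joints"],s["eef_rot"])
a=np.radians(-106.3);t=np.array([468.6,206.9])+(-26.5)*np.array([np.cos(a),np.sin(a)])
print(p,t,t-p[:2])
E
```

```text
clock: 5.13
eef_pos: [594.5, 227.0, 10.5]
eef_rot: [-3.14, -0.001, 3.018]
wrist_force: [-0.1, -0.6, 0.2]
finger_gap: 29.8
clock: 5.8
eef_pos: [594.4, 227.0, 40.5]
eef_rot: [-3.14, -0.001, 3.018]
wrist_force: [-0.1, 0.2, -1.4]
finger_gap: 29.6
[ 3.07545195e-01  6.57877645e-01  1.40036471e+00 -8.26485182e-04
  1.08463876e+00 -1.13936614e+00] [-3.14039048e+00 -8.65167552e-04  3.01809377e+00]
[594.42206941 226.99641771  40.49880351] [476.03766779 232.33484024] [-118.38440162    5.33842252]
```

Gripped at 29.6 mm. I'll carry it low to the jig while turning.

```bash
python3 -m crank '[{"offset":[-0.005,0,0],"spin":-6},{"offset":[-0.018,0.001,0.002],"spin":-13},{"offset":[-0.036,0.002,0.004],"spin":-20},{"offset":[-0.056,0.003,0.005],"spin":-27},{"offset":[-0.076,0.004,0.005],"spin":-34},{"offset":[-0.095,0.005,0.005],"spin":-41},{"offset":[-0.11,0.005,0.005],"spin":-48},{"offset":[-0.118,0.005,0.005],"spin":-55}]'
python3 -m crank '[{"offset":[0,0,0],"spin":-6.5},{"offset":[0,0,0],"spin":-13},{"offset":[0,0,0],"spin":-20},{"offset":[0,0,0],"spin":-27},{"offset":[0,0,0],"spin":-34},{"offset":[0,0,0],"spin":-40},{"offset":[0,0,0],"spin":-44},{"offset":[0,0,0],"spin":-44.5}]'
python3 - <<'E'
from h import *
s=manip.read_state();print(s["joints"],s["eef_pos"],np.degrees(s["eef_rot"]))
snap('top','t3.png',(150,150,300,270),5)
snap('side','s3.png',(200,120,360,280),4)
E
```

```text
clock: 6.47
eef_pos: [474.7, 232.0, 45.2]
eef_rot: [-3.139, -0.001, 2.053]
wrist_force: [0.5, -0.2, -0.3]
finger_gap: 29.2
clock: 7.13
eef_pos: [474.6, 231.9, 44.9]
eef_rot: [-3.139, -0.001, 1.273]
wrist_force: [0.7, -0.5, -0.8]
finger_gap: 29.6
[0.38404478 0.44550578 1.73125316 0.00275027 0.96647796 0.68076651] [474.55700244 231.9095494   44.86795113] [-1.79845193e+02 -4.12935687e-02  7.29093979e+01]
```

View pics/s3.png

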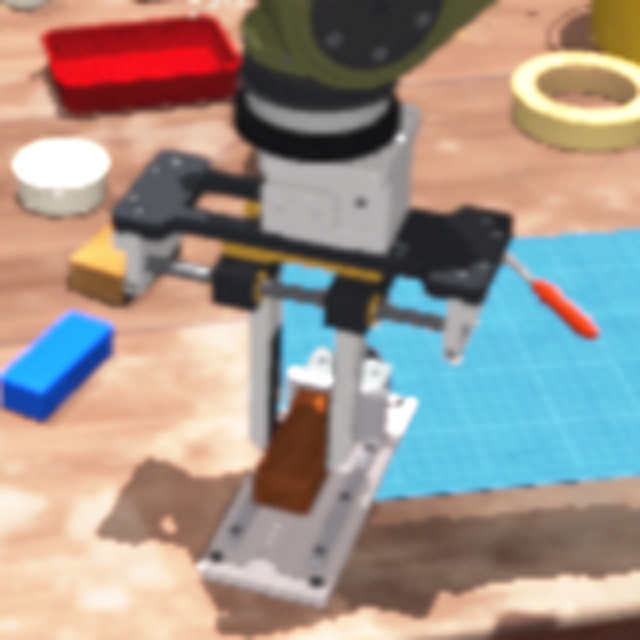

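s3 shows the block held level over the channel. Its trailing end is at crop (282,505), the bed's near corners are at (200,570) and (327,603), and the leading end is short of the plate. I'll check lateral alignment in this view.

Run:
```python
from h import *
c=manip.camera("side");f=lambda L,z: unproj(c,np.array(L)/4+[200,120]-.4,z)[:,:2]
a=np.radians(-106.2);ux=np.array([np.cos(a),np.sin(a)]);uy=np.array([-ux[1],ux[0]]);o=np.array([468.6,206.9])
J=lambda p:np.c_[(p-o)@ux,(p-o)@uy].round(1)
print("bed corners",J(f([(200,570),(327,603),(417,400)],8)))
print("block low end corners",J(f([(253,498),(310,510)],34.4)),"top",J(f([(259,470),(316,480)],56.4)))
print("tcp",J(manip.read_state()["eef_pos"][None,:2]))
t=o-28*ux;print(t-manip.read_state()["eef_pos"][:2], ux,uy)
```

```text
bed corners [[-85.2  33.3]
 [-86.4 -32.4]
 [ 87.3 -33. ]]
block low end corners [[-54.1  16.7]
 [-53.2 -12.6]] top [[-58.1  12.8]
 [-55.9 -15.6]]
tcp [[-25.8  -1.2]]
[1.78958231 1.79829527] [-0.27899111 -0.96029369] [ 0.96029369 -0.27899111]
```

View pics/t3.png

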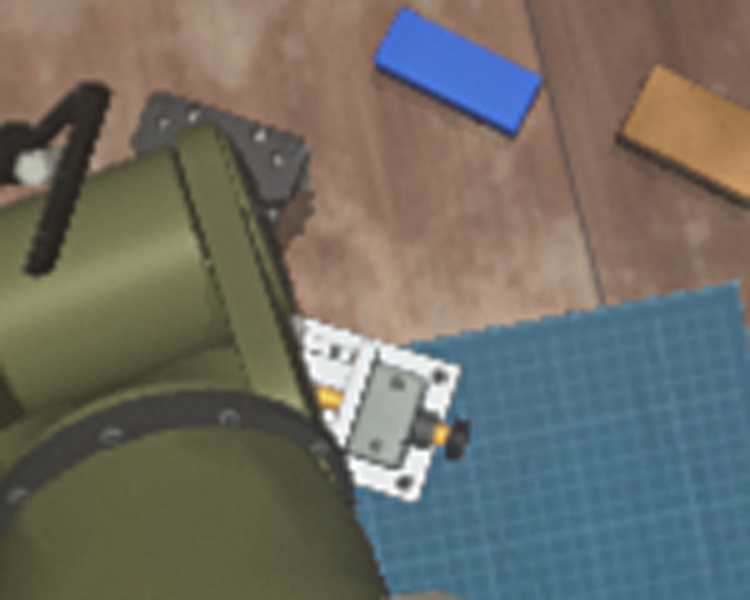

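The side camera agrees with the jig pose within 1 mm. I'll back off about 7 mm, correct y and yaw, and lower it.

```bash
python3 -m crank '[{"offset":[0.001,0.003,0],"spin":0.4},{"offset":[0.003,0.0066,0],"spin":0.9},{"offset":[0.0032,0.0066,-0.006],"spin":0.9},{"offset":[0.0032,0.0066,-0.013],"spin":0.9},{"offset":[0.0032,0.0066,-0.019],"spin":0.9},{"offset":[0.0032,0.0066,-0.022],"spin":0.9},{"offset":[0.0032,0.0066,-0.024],"spin":0.9},{"offset":[0.0032,0.0066,-0.0255],"spin":0.9}]'
python3 -m crank '[{"offset":[0,0,0],"spin":0},{"offset":[0,0,-0.0003],"spin":0},{"offset":[0,0,-0.0006],"spin":0},{"offset":[0,0,-0.0009],"spin":0},{"offset":[0,0,-0.0009],"spin":0},{"offset":[0,0,-0.0009],"spin":0},{"offset":[0,0,-0.0009],"spin":0},{"offset":[0,0,-0.0009],"spin":0}]'
python3 - <<'E'
from h import *
s=manip.read_state();p=s["eef_pos"];print(s["joints"],p,np.degrees(s["eef_rot"]))
a=np.radians(-106.2);ux=np.array([np.cos(a),np.sin(a)]);uy=np.array([-ux[1],ux[0]]);d=p[:2]-[468.6,206.9];print(d@ux,d@uy)
snap('side','s4.png',(220,180,340,280),6)
E
```

```text
clock: 7.95
eef_pos: [477.7, 238.5, 19.1]
eef_rot: [-3.139, -0.001, 1.294]
wrist_force: [-0.0, -1.1, -0.9]
finger_gap: 29.6
clock: 8.62
eef_pos: [477.8, 238.5, 18.5]
eef_rot: [-3.139, -0.001, 1.294]
wrist_force: [-2.4, -1.3, 5.0]
finger_gap: 29.3
[0.39325311 0.49861048 1.72605718 0.00280047 0.91851987 0.66811754] [477.82077517 238.50680303  18.45696969] [-1.79849283e+02 -4.32972602e-02  7.41538742e+01]
-32.924327639324915 0.03663524006370267
```

View pics/s4.png

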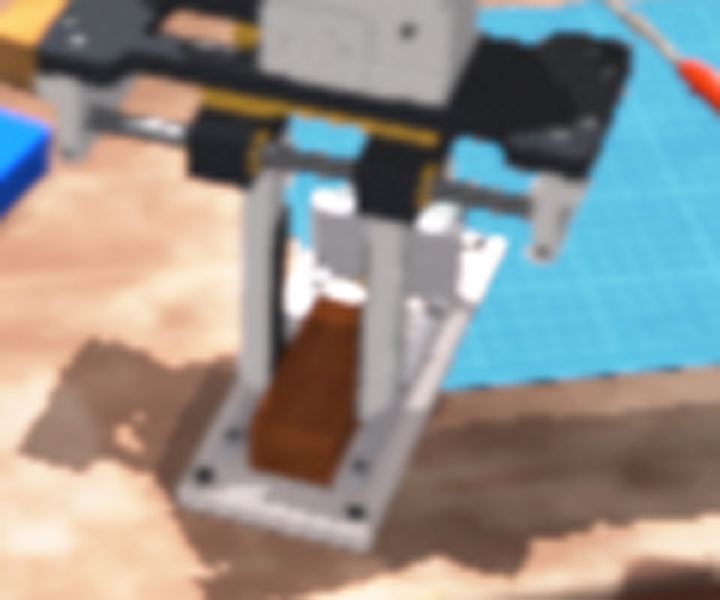

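The block lies flat between the rails: trailing end at crop (290,460), leading end at (340,315), and short of the plunger. I'll open a little so it settles, then regrip.

```bash
R='x'; python3 -m crank '[{"offset":[0,0,0],"spin":0},{"offset":[0,0,0],"spin":0},{"offset":[0,0,0],"spin":0},{"offset":[0,0,0],"spin":-0.3},{"offset":[0,0,0],"spin":-0.3},{"offset":[0,0,0],"spin":-0.3},{"offset":[0,0,0],"spin":-0.3},{"offset":[0,0,0],"spin":-0.3}]' 0.4
python3 -m crank '[{"offset":[0,0,0],"spin":0},{"offset":[0,0,0],"spin":0},{"offset":[0,0,0],"spin":0},{"offset":[0,0,0],"spin":0},{"offset":[0,0,0],"spin":0},{"offset":[0,0,0],"spin":0},{"offset":[0,0,0],"spin":0},{"offset":[0,0,0],"spin":0}]' 0 45
python3 -c "
from h import *
s=manip.read_state();print(s['eef_pos'],np.degrees(s['eef_rot']))"
```

```text
clock: 9.33
eef_pos: [477.8, 238.5, 18.4]
eef_rot: [-3.139, -0.001, 1.289]
wrist_force: [0.4, -0.1, 0.7]
finger_gap: 37.5
clock: 10.0
eef_pos: [477.8, 238.5, 18.5]
eef_rot: [-3.139, -0.001, 1.289]
wrist_force: [0.1, -0.3, -1.0]
finger_gap: 29.4
[477.83787738 238.50721913  18.45864406] [-1.79849681e+02 -4.50479511e-02  7.38539647e+01]
```

```bash
python3 -m crank '[{"offset":[-0.0006,-0.0019,0],"spin":0},{"offset":[-0.0014,-0.0048,0],"spin":0},{"offset":[-0.0022,-0.0077,0],"spin":0},{"offset":[-0.0033,-0.0115,0],"spin":0},{"offset":[-0.0042,-0.0144,0],"spin":0},{"offset":[-0.005,-0.0173,0],"spin":0},{"offset":[-0.0056,-0.0192,0],"spin":0},{"offset":[-0.0061,-0.0211,0],"spin":0}]'
cat > st.py <<'E'
from h import *
s=manip.read_state();p=s["eef_pos"]
a=np.radians(-106.2);ux=np.array([np.cos(a),np.sin(a)]);uy=np.array([-ux[1],ux[0]]);d=p[:2]-[468.6,206.9];w=s["wrist_force"]
print("jig x,y",d@ux,d@uy,"F along,lat,z",w[:2]@ux,w[:2]@uy,w[2],"yaw",np.degrees(s["eef_rot"][2]),p, "n_tau",s["moment"])
E
python3 st.py
```

```text
clock: 10.67
eef_pos: [471.8, 217.4, 18.5]
eef_rot: [-3.139, -0.001, 1.289]
wrist_force: [-0.4, 4.3, -1.2]
finger_gap: 29.5
jig x,y -10.981421513057784 0.12375401950370346 F along,lat,z -4.0684560841931505 -1.5755833915620232 -1.2369983140255982 yaw 73.83468433847271 [471.78255914 217.41086347  18.5385455 ] n_tau [ 0.710047    0.07028909 -0.07804595]
```

```bash
python3 -m crank '[{"offset":[-0.0003,-0.001,0],"spin":0},{"offset":[-0.0006,-0.002,0],"spin":0},{"offset":[-0.0009,-0.003,0],"spin":0},{"offset":[-0.0012,-0.004,0],"spin":0},{"offset":[-0.0015,-0.005,0],"spin":0},{"offset":[-0.0018,-0.006,0],"spin":0},{"offset":[-0.002,-0.007,0],"spin":0},{"offset":[-0.0022,-0.0077,0],"spin":0}]'
python3 st.py
```

```text
clock: 11.33
eef_pos: [469.6, 210.0, 18.6]
eef_rot: [-3.139, -0.002, 1.289]
wrist_force: [-0.2, 7.4, -0.3]
finger_gap: 29.7
jig x,y -3.3017592529997986 0.1010268345993397 F along,lat,z -7.071527254730117 -2.270703325526419 -0.323875753803307 yaw 73.83354896629807 [469.6181769  210.04247297  18.62203961] n_tau [ 1.305383   -0.00624263 -0.13117   ]
```

The slope is 0.39 N/mm, matching the spring, with about 3.8 mm left. I'll go slower.

```bash
python3 -m crank '[{"offset":[-0.0001,-0.0005,0],"spin":0},{"offset":[-0.0003,-0.001,0],"spin":0},{"offset":[-0.0004,-0.0014,0],"spin":0},{"offset":[-0.0005,-0.0018,0],"spin":0},{"offset":[-0.0006,-0.0022,0],"spin":0},{"offset":[-0.0007,-0.0025,0],"spin":0},{"offset":[-0.0008,-0.0028,0],"spin":0},{"offset":[-0.0008,-0.0029,0],"spin":0}]'
python3 st.py
python3 -m crank '[{"offset":[0,-0.0001,0],"spin":0},{"offset":[-0.0001,-0.0003,0],"spin":0},{"offset":[-0.0001,-0.0004,0],"spin":0},{"offset":[-0.0002,-0.0006,0],"spin":0},{"offset":[-0.0002,-0.0007,0],"spin":0},{"offset":[-0.0003,-0.0009,0],"spin":0},{"offset":[-0.0003,-0.001,0],"spin":0},{"offset":[-0.0003,-0.001,0],"spin":0}]'
python3 st.py
```

```text
clock: 12.0
eef_pos: [468.9, 207.7, 18.7]
eef_rot: [-3.139, -0.003, 1.289]
wrist_force: [0.6, 7.7, -1.5]
finger_gap: 29.3
jig x,y -0.8168111532759044 0.05813527435818622 F along,lat,z -7.555647984421462 -1.5194486253279051 -1.4589288637463287 yaw 73.82921806298103 [468.88370998 207.66815937  18.71523236] n_tau [ 1.57117219 -0.0497168  -0.08354012]
clock: 12.67
eef_pos: [468.7, 207.2, 18.8]
eef_rot: [-3.14, -0.004, 1.289]
wrist_force: [1.5, 8.0, -2.2]
finger_gap: 29.5
jig x,y -0.34285264683922834 0.04143396199182796 F along,lat,z -8.114646884067637 -0.8416527643699878 -2.2499202342786155 yaw 73.83058212951056 [468.73544161 207.21767952  18.81504785] n_tau [ 1.6402669  -0.11119262 -0.09685628]
```

```bash
python3 -m crank '[{"offset":[-0.0002,-0.0006,0],"spin":0},{"offset":[-0.0002,-0.0008,-0.0001],"spin":0},{"offset":[-0.0003,-0.001,-0.0002],"spin":0},{"offset":[-0.0003,-0.0012,-0.0003],"spin":0},{"offset":[-0.0004,-0.0014,-0.0003],"spin":0},{"offset":[-0.0004,-0.0015,-0.0003],"spin":0},{"offset":[-0.0004,-0.0015,-0.0003],"spin":0},{"offset":[-0.0004,-0.0015,-0.0003],"spin":0}]'
python3 st.py
```

```text
clock: 13.33
eef_pos: [468.5, 206.3, 18.7]
eef_rot: [-3.14, -0.006, 1.289]
wrist_force: [0.0, 9.3, -0.4]
finger_gap: 29.9
jig x,y 0.5546266554578771 0.06925926197830858 F along,lat,z -8.919562185223262 -2.5743511437789266 -0.44843353566670735 yaw 73.83001289038364 [468.51177333 206.34807281  18.73773405] n_tau [ 1.67449505 -0.0084886  -0.10558956]
```

```bash
python3 -m crank '[{"offset":[-0.0002,-0.0006,0],"spin":0},{"offset":[-0.0002,-0.0008,0],"spin":0},{"offset":[-0.0003,-0.001,0],"spin":0},{"offset":[-0.0003,-0.0012,0],"spin":0},{"offset":[-0.0004,-0.0014,0],"spin":0},{"offset":[-0.0004,-0.0015,0],"spin":0},{"offset":[-0.0004,-0.0015,0],"spin":0},{"offset":[-0.0004,-0.0015,0],"spin":0}]'
python3 st.py
python3 -m crank '[{"offset":[-0.0002,-0.0006,0],"spin":0},{"offset":[-0.0002,-0.0008,0],"spin":0},{"offset":[-0.0003,-0.001,0],"spin":0},{"offset":[-0.0003,-0.0012,0],"spin":0},{"offset":[-0.0004,-0.0014,0],"spin":0},{"offset":[-0.0004,-0.0015,0],"spin":0},{"offset":[-0.0004,-0.0015,0],"spin":0},{"offset":[-0.0004,-0.0015,0],"spin":0}]'
python3 st.py
```

```text
clock: 14.0
eef_pos: [468.4, 205.7, 18.9]
eef_rot: [-3.141, -0.007, 1.288]
wrist_force: [0.3, 10.4, -1.6]
finger_gap: 29.8
jig x,y 1.1880864678789829 0.12080175660700862 F along,lat,z -10.044471689332916 -2.5709112500739217 -1.598123976252117 yaw 73.8253592182762 [468.38453961 205.72538545  18.94954774] n_tau [ 2.07740231 -0.13123329 -0.11309779]
clock: 14.67
eef_pos: [468.4, 205.6, 19.2]
eef_rot: [-3.141, -0.01, 1.288]
wrist_force: [1.5, 16.0, -4.6]
finger_gap: 29.2
jig x,y 1.2704169229601823 0.17302133632281969 F along,lat,z -15.779556373079757 -2.995433620644281 -4.58180452957591 yaw 73.80956605794213 [468.41171627 205.63175524  19.18886503] n_tau [ 3.01515188 -0.34602934 -0.18784447]
```

The force jumped from 10 to 15.8 N with only 0.1 mm of motion, so the block is on the hard stop. I'll keep pressing and lower it slightly to seat it flat.

```bash
python3 -m crank '[{"offset":[-0.0004,-0.0013,-0.0002],"spin":0},{"offset":[-0.0004,-0.0014,-0.0004],"spin":0},{"offset":[-0.0004,-0.0014,-0.0006],"spin":0},{"offset":[-0.0004,-0.0015,-0.0008],"spin":0},{"offset":[-0.0004,-0.0015,-0.001],"spin":0},{"offset":[-0.0004,-0.0015,-0.001],"spin":0},{"offset":[-0.0004,-0.0015,-0.001],"spin":0},{"offset":[-0.0004,-0.0015,-0.001],"spin":0}]'
python3 st.py
python3 -c "
from h import *
snap('side','s5.png',(220,180,340,280),6);snap('top','t5.png',(150,150,300,270),5)"; python3 st.py
```

```text
clock: 15.33
eef_pos: [468.5, 205.6, 18.8]
eef_rot: [3.141, -0.013, 1.288]
wrist_force: [-0.0, 15.2, 0.9]
finger_gap: 29.8
jig x,y 1.2826283654332336 0.26854224650581404 F along,lat,z -14.571905259504756 -4.237230094135866 0.8782106308840208 yaw 73.79634366691364 [468.50003752 205.59337918  18.78876983] n_tau [ 2.87224954  0.06426304 -0.2117145 ]
jig x,y 1.282634394252103 0.2585378978544896 F along,lat,z -15.52787693920597 -4.204112450857765 1.878440398720197 yaw 73.79587752861609 [468.49042872 205.59616452  18.7941392 ] n_tau [ 2.87273083  0.03754659 -0.23507259]
```

View pics/s5.png

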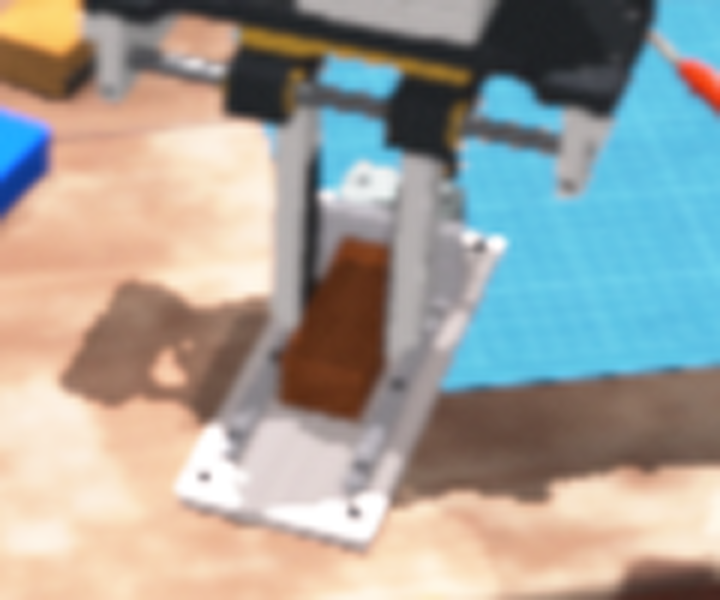

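The block's leading end meets the plate at crop (368,245), and no plunger is visible. I'll press slightly firmer, check the trailing end's coordinate and hand in.

```bash
python3 -m crank '[{"offset":[-0.0004,-0.0015,-0.0003],"spin":0},{"offset":[-0.0005,-0.0016,-0.0003],"spin":0},{"offset":[-0.0005,-0.0017,-0.0003],"spin":0},{"offset":[-0.0005,-0.0018,-0.0003],"spin":0},{"offset":[-0.0005,-0.0019,-0.0003],"spin":0},{"offset":[-0.0005,-0.0019,-0.0003],"spin":0},{"offset":[-0.0005,-0.0019,-0.0003],"spin":0},{"offset":[-0.0005,-0.0019,-0.0003],"spin":0}]'
python3 st.py
python3 - <<'E'
from h import *
c=manip.camera("side");a=np.radians(-106.2);ux=np.array([np.cos(a),np.sin(a)]);uy=np.array([-ux[1],ux[0]])
for L,z in(([(285,398),(362,418)],8),([(285,362),(383,380)],30),([(345,238),(390,243)],30)):
    p=unproj(c,np.array(L)/6+[220,180]-.4,z)[:,:2]-[468.6,206.9];print(np.c_[p@ux,p@uy].round(1))
for n in("sanding_block","round_tin","rinse_bowl"):print(n,[np.round(d["location"]) for d in manip.search_frame(c,n)[:1]])
E
python3 st.py
```

```text
clock: 16.1
eef_pos: [468.6, 205.6, 19.1]
eef_rot: [3.14, -0.017, 1.288]
wrist_force: [1.2, 17.7, 0.8]
finger_gap: 29.7
jig x,y 1.2904253615650083 0.347992010116216 F along,lat,z -17.338004178225077 -3.802357863989909 0.8077054647038968 yaw 73.78060219685126 [468.57415733 205.563726    19.10801875] n_tau [ 3.55289932 -0.05024045 -0.19329525]
[[-26.7  16. ]
 [-27.6 -11.9]]
[[-33.8  14.3]
 [-31.5 -19.4]]
[[39.7 15.6]
 [42.4 -0.4]]
sanding_block [array([588.,  30.,  23.])]
round_tin [array([631., -74.,  24.])]
rinse_bowl []
jig x,y 1.2968995137299781 0.33700891544107003 F along,lat,z -17.195178816133033 -4.6663825717105585 0.06283666381180847 yaw 73.78096020013126 [468.5618041  205.5605731   19.11329789] n_tau [ 3.51290128 -0.05032916 -0.20421256]
```

The trailing-end readings disagree: bottom edge −27, top edge −33. The block may be tilted, so I'll compare it enlarged with the flat state.

Run:
```python
from h import *
c=manip.camera("side");p=c["pixels"][:,:,::-1][215:255,255:300]
q=cv2.resize(cv2.imread("pics/s4.png"),(120,100),interpolation=cv2.INTER_AREA)[30:85,25:70]
A=cv2.resize(p,None,fx=9,fy=9,interpolation=cv2.INTER_CUBIC);B=cv2.resize(q,None,fx=8,fy=8,interpolation=cv2.INTER_CUBIC)
H=max(A.shape[0],B.shape[0]);f=lambda I:cv2.copyMakeBorder(I,0,H-I.shape[0],0,8,cv2.BORDER_CONSTANT)
I=np.hstack([f(A),f(B)]);I=np.clip(I.astype(float)*1.5,0,255).astype(np.uint8);print(I.shape);cv2.imwrite("pics/cmp.png",I)
# predicted corners if flat & home, in the left image
a=np.radians(-106.2);ux=np.array([np.cos(a),np.sin(a)]);uy=np.array([-ux[1],ux[0]])
for x in(-35,40):
  for y in(15,-15):
    for z in(8,30): w=np.array([468.6,206.9])+x*ux+y*uy; print(x,y,z,((proj(c,[*w,z])[0]+.4-[255,215])*9).round())
```

```text
(440, 781, 3)
-35 15 8 [106. 305.]
-35 15 30 [108. 230.]
-35 -15 8 [232. 335.]
-35 -15 30 [236. 260.]
40 15 8 [202. 115.]
40 15 30 [205.  42.]
40 -15 8 [322. 141.]
40 -15 30 [327.  68.]
```

View pics/cmp.png

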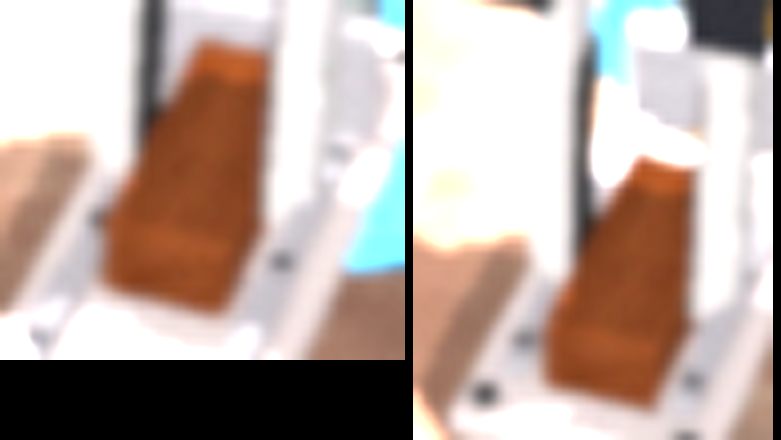

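The leading top edge, at crop (200,42), matches the predicted home position of (205,42). The trailing top edge is within about 1 mm of a flat block. The bottom edge already read short when the block lay flat (right panel), so that's glare from the bed. The press is steady at about 17 N.

```bash
python3 -c "
from cell import manip
print(manip.sign_off())"; python3 st.py
```

```text
the job is handed in; nothing more can be done
None
the job is handed in; nothing more can be done
```

The hardwood block is butted against the stop plate and the robot is still pressing it there. I handed the job in at about 16 s of the 48 s allowed.

**What I did:** I gripped the brown block, not the blue look-alike, and carried it low under the bulb. I laid it flat between the rails short of the plunger, let go and gripped it again. Then I slid it slowly against the plunger.

**On the stop:** the resistance rose by about 0.4 N/mm, as the spring should. It then jumped from 10 to 16 N within 0.1 mm, which I took as the stop plate. At the end the robot pressed with a steady 17 N or so, against the spring's 8.6 N, and the tool no longer moved. The block's leading edge in the side view matched the predicted home position.

**Checks that disagreed or are missing:**
- **Block tilt:** the trailing end's lower edge read about 8 mm off in the side view. It read short in the same way when the block lay flat, so I put most of it down to glare from the bed. The top edge suggests about 1 mm of lift at most. The tool itself tilted about 1° under the load, and the moves could not correct that.
- **Bystanders:** at the end the networks found the round tin unmoved. The sanding block read about 15 mm from its first reading; the gripper never went near it, and only part of it may have been visible. The bowl was not found from the side, as in the first side view, and nothing came near it.
- **Bulbs:** I judged the arm's clearance from an estimated arm geometry and did not measure it.

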